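# Dispense one agar plate onto the plating turntable

### The job

Press the thumb pad of the dish dispenser's plunger fully home once, so that a single dish comes out of the magazine, and let the plunger spring all the way back. Then gently push that dish along the deck with the fingertips until it drops into the round recess of the turntable and sits there flat. Only press and push: lift no dish, leave the other dishes in the magazine and do not disturb the things standing round about.

Things in the scene. Friction and masses are not known exactly. Their poses are not given: they have to be found in the camera images.
- dispenser: Fixed metal dish dispenser, 185 mm along its x, 265 mm along its y. Origin on the worktop (z = 0) under the magazine's axis; z up, y the way the plunger is pushed and the dish comes out (to the right as the robot sees it; x then points to the robot). Its flat deck, 20 mm above the worktop, spans x -48..47, y -70..107 mm. A guide block of the plunger stands at x -28..28, y -68..-37, up to z 42 mm.
- magazine (a point): Point on the deck on the axis of the magazine (dispenser frame 0, 0, 20 mm). The magazine is a square clear-walled shaft over x -40..40, y -36..36 mm, up to 88 mm above the worktop, with a slot 20 mm high below its +y wall through which the lowest dish is pushed out.
- landing (a point): Point on the deck where the middle of an ejected dish comes to rest, within some 3 mm (dispenser frame 0, 68, 20 mm). The deck is open at its +x edge (x 47 mm), so fingers can be put down there behind the ejected dish.
- lane (a point): Point in the middle of the deck's -x edge (dispenser frame -48, 68, 20 mm), where the dish slides off the deck, toward -x, onto the turntable, between two steel guides 11 mm high: a fence with its face at y 101.5 (x -48..30 mm) and a short curb with its face at y 35.5 (x -48..-39 mm).
- plunger (a joint): travel of the spring plunger in m along the dispenser's +y: 0 at rest, 0.075 fully home against its stop. The spring pushes it back with 1.5 N at rest to 5.3 N fully home, plus 12 N per m/s of damping.
- thumb_pad (a point): middle of the outer face (it looks to the dispenser's -y) of the plunger's black thumb pad, 40 mm wide (x) and 30 mm high, from 12 to 42 mm above the worktop; moves with the plunger, at rest at dispenser frame 0, -157.5, 27 mm. The space behind it is bare worktop.
- turntable: Round steel plating turntable with knurled edge, 88 mm across, beside the deck toward the dispenser's -x, 2 mm clear of the deck's edge; axis at dispenser frame x -94, y 68 mm; turns freely about z (its yaw at the start is arbitrary). Its rim is level with the deck, 20 mm above the worktop. Origin on the axis, 9 mm above the worktop.
- recess (a point): centre of the floor of the round recess in the turntable: 62 mm across, 3 mm deep, floor 17 mm above the worktop
- dish_1: Closed petri dish, the lowest in the magazine, 62 mm across the lid (58 mm across the bottom, below 4 mm), 16 mm high, about 18 to 31 g; origin at the centre of its underside, z up; stands on the deck at the start. This is the one that the plunger pushes out.
- dish_2: Petri dish like dish_1, second from below in the magazine; sinks onto the deck when the plunger has gone back
- dish_3: Petri dish like dish_1, third from below in the magazine
- dish_4: Petri dish like dish_1, uppermost in the magazine
- marker: Bystander: marker pen lying on the worktop, 138 mm long along its y, 18 mm thick; origin at the middle of its underside
- stain: Bystander: small brown reagent bottle, 38 mm across, 70 mm high; origin at the centre of its underside
- cup: Bystander: specimen cup with screw lid, 66 mm across, 70 mm high; origin at the centre of its underside
- timer: Bystander: flat white bench timer, 62 x 66 x 18 mm; origin at the centre of its underside
- pipette: Bystander: micropipette lying on the worktop, 260 mm long along its y, 38 mm high; origin at the middle of its underside
- tube: Bystander: stoppered serum tube lying on the worktop, 106 mm long along its y; origin at the middle of its underside
Things that resemble listed ones, but are neither listed nor needed, are in the scene too. What is shaped like the dish_4 but purple is not meant.

How it is judged:
On the way, in this order (a step that is already met when the one before it is completed fails the run):
1. the plunger is pressed fully home (at least 71 of its 75 mm) and has pushed the lowest dish out of the magazine (value of joint plunger above 0.071 m and y of dish_1 in the frame of dispenser above 0.062 m), for 0.1 s.
2. the plunger is back at rest (within 4 mm), one dish is out and the next has sunk onto the deck (value of joint plunger below 0.004 m and y of dish_1 in the frame of dispenser above 0.058 m and height (world z) of dish_2 below 0.0235 m), for 0.2 s.
At the end, for the whole second after the job is handed in: The ejected dish rests flat (within 2 degrees) in the turntable's recess, its middle within 4 mm of the recess's centre; the plunger is within 4 mm of its rest position; the other three dishes lie stacked flat in the magazine (within 6 mm of its axis), the lowest on the deck (horizontal distance between dish_1 and recess below 0.004 m and height (world z) of dish_1 between 0.0155 and 0.0185 m and angle between dish_1's own z axis and vertical below 0.035 rad and linear speed of dish_1 below 0.02 m/s and value of joint plunger below 0.004 m and horizontal distance between each of dish_2, dish_3, dish_4 and magazine below 0.006 m and height (world z) of dish_2 below 0.0235 m and angle between each of dish_2, dish_3, dish_4's own z axis and vertical below 0.06 rad and height (world z) of dish_3 below 0.0398 m and height (world z) of dish_4 below 0.0561 m); the robot touches nothing.
It fails at once if a dish is lifted (height (world z) of dish_1 above 0.03 m or height (world z) of dish_2 above 0.0463 m or height (world z) of dish_3 above 0.0626 m or height (world z) of dish_4 above 0.0789 m).
It fails at once if a second dish leaves the magazine (horizontal distance between any of dish_2, dish_3, dish_4 and magazine above 0.012 m).
It fails at once if the ejected dish is tipped over or falls off (angle between dish_1's own z axis and vertical above 0.4 rad or height (world z) of dish_1 below 0.012 m).
It fails at once if the robot presses on a dish with more than 25 N (contact force between the arm and dish_1 above 25 N or contact force between the arm and dish_2 above 25 N or contact force between the arm and dish_3 above 25 N or contact force between the arm and dish_4 above 25 N).
It fails at once if one of the things standing round the dispenser is shifted by more than 20 mm (distance of any of marker, stain, cup, timer, pipette, tube from where it was at the start of the episode above 0.02 m).
It also fails if it takes over 54 s, if anything falls off the work surface, if the arm or the gripper's body presses on something with over 40 N, if the wrist force passes 120 N, or if a joint passes its speed limit or range.

### The arm

A 6-joint arm with a two-finger parallel gripper is mounted at the origin on a cart in front of the work surface, level with it; the furniture and walls round the work are solid. World frame = base frame: x ahead of the robot, y to its left, z up, the work surface at z = 0. Lengths are in m, angles in rad, forces in N, time in s.
With the tool pointing down it reaches from about 0.325 to 0.85 m from the base axis. Payload 4.4 kg.
Tool frame: the origin (TCP) lies midway between the tips of the shut fingers; the grasp point (between the pads) lies 19 mm behind it; z points along the fingers, x is the direction in which the jaws open and shut, and the axes are right-handed (so a half turn about z gives the same grasp; the last joint's range is limited). The gripper opens to 94 mm and grips with 3 to 60 N. Pads are 16 mm wide; open, the fingers measure 119 mm over their backs; the gripper's body (75 mm by 177 mm) begins 78 mm behind the grasp point.
Start: joints at [1.125, 0.207, 1.542, -0, 1.393, -0.15], TCP at [0.168, 0.55, 0.205] pointing down, gripper open.
Joint ranges: [-2.73, 2.73], [-0.86, 2.22], [0.23, 2.46], [-1.11, 4.25], [0.08, 2.63], [-2.82, 2.82]. Speed limits (rad/s): [2.79, 2.79, 3.14, 3.14, 3.14, 3.14].

### API

Orientations are given as a 3x3 rotation matrix whose columns are the frame's x, y, z axes.
In Python, from workcell import manip, vision, finder gives the robot as it stands.
- The arm moves only by the tool servo_tool, never from a script. Its argument "motion" is a list that holds one entry, the list of rows, each a list of 7 numbers: the shift along the tool's x, y, z in mm, then the turn, a rotation vector about the tool's x, y, z in rad, then the closure in counts, from 0 (fully open) to 255 (shut). A call has 1 to 5 rows; each row is the pose to reach, as a shift and turn from the pose commanded when the call began, along the tool's axes at that moment; what a row does not reach only later rows make up. A row lasts 1/8 s, in which the tool goes at most 62.5 mm and 10.7 degrees, less where a joint would pass 70% of its speed; a pose out of reach is approached as far as the arm can. A call with a gripper value outside its range is refused whole. The fingers move at their own pace and stop on an object; the grip force is fixed at half the most. Time passes only in rows, so rows that repeat a pose let the fingers close. It gives the time, the measured TCP pose, the force and the opening at its end, in the units of the state.
- manip.get_state(): the state, without advancing time (a new reading comes with each control period).
- vision.read_camera(name): name is "scene" or "top"; returns the picture (480x640x3 uint8, blue, green, red); there is no depth.
- vision.camera_params(name): a dict with "fovy" (degrees; the focal length in pixels is half the picture's height over the tangent of half this angle, whatever the lens; pixels are square), "cx", "cy" (the principal point, pixels), "position" and "rotation" of the camera in the world. Camera axes: x right, y down, z forward; pixel columns grow to the right and rows downward; lengths in m; the calibration is good to about 2 mm. A picture is of the moment at which its call begins. camera_params takes no time and is no camera call.
- manip.job_done(): hands the job in, once; it reports no verdict.
Trained networks look in the newest picture that a camera, given by its name, has taken for a name from the list of things; names that differ only in an ending like _2 or _b are one class to them, and where a whole thing is asked for, a point or a joint stands for the part that bears it (a point fixed in the world has none). Each returns a list of dicts, best first, with "p" (0 to 1); they miss things now and then, are a little off and sometimes report something else, mostly with a low value. They report only what shows in the picture. A call takes as long as a camera call. They do not tell look-alikes from the thing itself.
- finder.cut_out(target, camera): "mask" (480x640 bool, what is visible of it) and "xy" ([column, row] in pixels, amid what is visible of it).
The state is a dict: "t": time; "joint_pos": joint angles; "joint_vel": joint speeds; "joint_torque": joint torques, N m; "ee_pos": TCP position; "eef_rot": TCP orientation; "contact_force": force on the tool from outside, world axes, zero at the start; "moment": the same for the moment, N m; "finger_gap": finger opening in m.
Only numpy, scipy, OpenCV 4.12 (cv2) and the standard library are available. Lean on these libraries where they do the work, as an engineer would, in place of code of your own. Each camera call takes 0.05 s, during which the arm holds its last target. There are 200 camera calls.

## Working session

There is one attempt and no reset: what is moved stays moved. The work goes in short steps, Python scripts to look and compute and a tool call to move; the robot and the scene stay as the last step left them, time stands still between calls to the robot, and variables do not carry over. Pictures are saved under pics/ and viewed, on a budget of 10 in all, crops included, one or two more only if the job needs it, and the job is handed in when it is done.

Besides the shell and the picture viewer there is one more tool, called after "Emit:" as name(argument=value, ...), one argument or row to a line, values as JSON. servo_tool: Moves the arm, as the interface text tells. Its arguments: {"type":"object","properties":{"motion":{"type":"array"}},"required":["motion"]}

```bash
mkdir -p pics; python3 - <<'E'
from workcell import manip, vision, finder
import cv2, numpy as np
s=manip.get_state(); print(s['t'],s['ee_pos'],s['eef_rot'],s['finger_gap'])
for c in('scene','top'):
    cv2.imwrite(f'pics/{c}0.png',vision.read_camera(c)); p=vision.camera_params(c); print(c,p)
    for n in ('dispenser','thumb_pad','turntable','dish_1','marker','stain','cup','timer','pipette','tube'):
        print(n,[(round(r['p'],2),np.round(r['xy']),int(r['mask'].sum())) for r in finder.cut_out(n,c)[:4]])
E
```

```text
0.0 [0.16727976 0.54931741 0.20433197] [[ 2.91462943e-01  9.56581683e-01 -9.14369439e-04]
 [ 9.56579646e-01 -2.91464230e-01 -1.99586498e-03]
 [-2.17571387e-03 -2.92946514e-04 -9.99997590e-01]] 0.09396274164295118
scene {'fovy': 50.00519793018038, 'cx': 319.74720727205545, 'cy': 243.1171973039062, 'position': array([-0.25807565,  0.80085662,  1.27985817]), 'rotation': array([[-0.67888901, -0.5535041 ,  0.48243437],
       [-0.73423872,  0.51337716, -0.44422673],
       [-0.00178947, -0.65580264, -0.75493026]])}
dispenser [(0.91, array([320., 240.]), 645)]
thumb_pad [(0.75, array([319., 244.]), 675), (0.56, array([310., 297.]), 190)]
turntable [(0.61, array([316., 236.]), 339)]
dish_1 []
marker []
stain [(0.64, array([306., 249.]), 83)]
cup [(0.73, array([358., 230.]), 295)]
timer []
pipette [(0.68, array([213., 333.]), 455), (0.66, array([362., 231.]), 284)]
tube []
top {'fovy': 51.64311185783703, 'cx': 320.34947823449517, 'cy': 238.63100449470576, 'position': array([0.31012324, 0.06294299, 1.26126227]), 'rotation': array([[ 0.01673552, -0.98998471,  0.14017913],
       [-0.99961141, -0.01344033,  0.02442084],
       [-0.0222922 , -0.14053335, -0.98982495]])}
dispenser [(0.93, array([330., 242.]), 3504), (0.61, array([164., 230.]), 885)]
thumb_pad [(0.68, array([277., 259.]), 510)]
turntable [(0.92, array([339., 208.]), 891)]
dish_1 [(0.92, array([217., 219.]), 463), (0.87, array([322., 247.]), 507)]
marker [(0.86, array([271., 227.]), 327), (0.61, array([314., 215.]), 228), (0.47, array([332., 244.]), 3496)]
stain [(0.53, array([313., 217.]), 226)]
cup [(0.56, array([381., 244.]), 583)]
timer [(0.56, array([500., 278.]), 666)]
pipette [(0.66, array([166., 231.]), 759)]
tube [(0.69, array([204., 263.]), 248)]
```

View pics/top0.png

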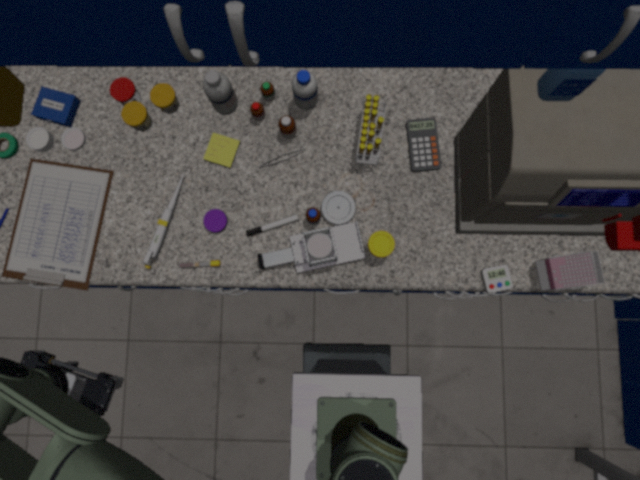

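View pics/scene0.png

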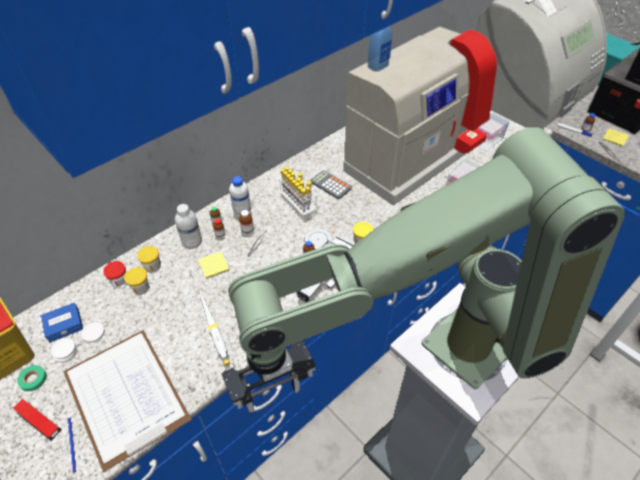

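```bash
cat > h.py <<'E'
from workcell import manip, vision, finder
import cv2, numpy as np
def cam(c):
    p=vision.camera_params(c); f=240/np.tan(np.radians(p['fovy'])/2); return p,f
def unproj(c,uv,z):
    p,f=cam(c); d=p['rotation']@np.array([(uv[0]-p['cx'])/f,(uv[1]-p['cy'])/f,1]); o=p['position']
    return o+d*(z-o[2])/d[2]
def proj(c,P):
    p,f=cam(c); q=(np.atleast_2d(P)-p['position'])@p['rotation']; return np.c_[q[:,0]/q[:,2]*f+p['cx'],q[:,1]/q[:,2]*f+p['cy']]
def cut(n,c,i=0):
    r=finder.cut_out(n,c); return r[i]['mask'] if len(r)>i else None
def cen(m): return np.argwhere(m)[:,::-1].mean(0)
E
python3 - <<'E'
from h import *
im=vision.read_camera('top'); 
M={n:cut(n,'top') for n in('turntable','dispenser','thumb_pad','dish_1','marker','stain','cup')}
dm=[r['mask'] for r in finder.cut_out('dish_1','top') if abs(r['xy'][0]-322)<12][0]
tt=cv2.fitEllipse(max(cv2.findContours(M['turntable'].astype(np.uint8),0,2)[0],key=len)) 
print('tt',unproj('top',cen(M['turntable']),.02),unproj('top',tt[0],.02),tt)
print('stack',unproj('top',cen(dm),.085), dm.sum())
for n in('dispenser','thumb_pad'):
    print(n,cen(M[n]),cv2.minAreaRect(np.argwhere(M[n])[:,::-1].astype(np.float32)))
for n,z in(('marker',.009),('stain',.07),('cup',.07)): print(n,unproj('top',cen(M[n]),z))
x0,y0=235,180
cv2.imwrite('pics/crop1.png',cv2.resize(im[y0:y0+100,x0:x0+160],None,fx=5,fy=5,interpolation=cv2.INTER_CUBIC))
E
```

```text
tt [0.56664419 0.05070216 0.02      ] [0.56680628 0.05053592 0.02      ] ((337.7551574707031, 207.4405975341797), (32.002166748046875, 34.0612678527832), 49.72000503540039)
stack [0.4623816  0.09440278 0.085     ] 548
dispenser [323.71487726 237.96805679] ((306.69232177734375, 233.4615478515625), (71.38628387451172, 105.90271759033203), 78.69007110595703)
thumb_pad [275.31346154 257.59230769] ((275.5045471191406, 257.0189208984375), (15.986047744750977, 35.97833251953125), 76.50426483154297)
marker [0.52240135 0.21637064 0.009     ]
stain [0.53441892 0.11157632 0.07      ]
cup [ 0.4689951  -0.05485666  0.07      ]
```

View pics/crop1.png

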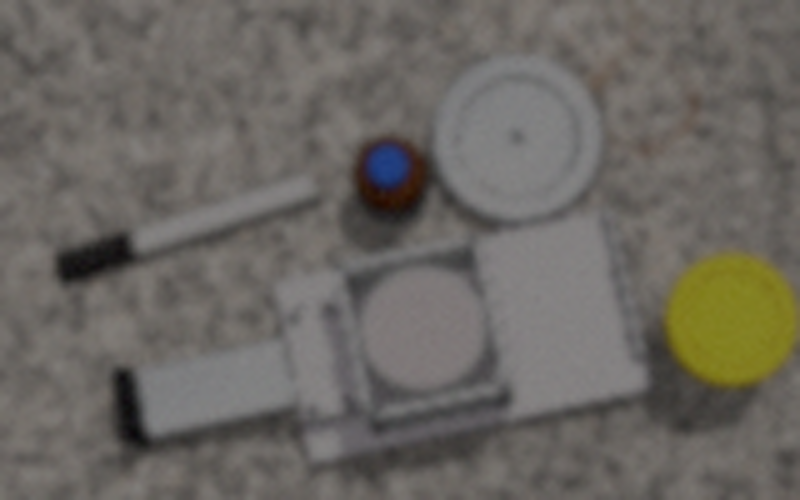

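```bash
cat >> h.py <<'E'
def disp(q,P):
    P=np.atleast_2d(P)/1000; c,s=np.cos(q[2]),np.sin(q[2])
    return np.c_[q[0]+c*P[:,0]-s*P[:,1],q[1]+s*P[:,0]+c*P[:,1],P[:,2]]
E
python3 - <<'E'
from h import *
from scipy.optimize import least_squares
P=np.array([(-94,68,20),(47,107,20),(-48,107,24),(47,-70,20),(-48,-70,20),(0,0,85),(-20,-157.5,42),(20,-157.5,42)],float)
U=(np.array([(517,138),(648,390),(600,212),(312,460),(278,283),(424,328),(115,372),(127,442)])+.5)/5-.5+[235,180]
q0=[.4624,.0944,np.pi+.2]
r=least_squares(lambda q:(proj('top',disp(q,P))-U).ravel(),q0,loss='soft_l1'); q=r.x
print(q,np.degrees(q[2])); print((proj('top',disp(q,P))-U).round(2))
for n,p in dict(mag=(0,0,20),land=(0,68,20),lane=(-48,68,20),tt=(-94,68,20),pad=(0,-157.5,27)).items(): print(n,disp(q,p).round(4))
im=cv2.resize(cv2.imread('pics/top0.png')[180:280,235:395],None,fx=5,fy=5,interpolation=cv2.INTER_CUBIC)
def line(pts,col): 
    u=((proj('top',disp(q,pts))-[235,180]+.5)*5-.5).astype(int); cv2.polylines(im,[u],True,col,1)
line([(47,107,20),(-48,107,20),(-48,-70,20),(47,-70,20)],(0,0,255))
line([(-20,-157.5,42),(20,-157.5,42),(20,-150,42),(-20,-150,42)],(0,255,0))
line([(40,36,88),(-40,36,88),(-40,-36,88),(40,-36,88)],(255,0,0))
t=np.linspace(0,6.28,40)
line(np.c_[-94+44*np.cos(t),68+44*np.sin(t),0*t+20],(0,255,255)); line(np.c_[31*np.cos(t),31*np.sin(t),0*t+85],(0,255,255))
cv2.imwrite('pics/fit.png',im)
E
```

```text
[0.46065659 0.09366623 3.37219579] 193.2125864228905
[[ 0.38 -0.1 ]
 [ 1.57  0.01]
 [ 2.82 -1.08]
 [-0.16  1.09]
 [-1.07 -0.13]
 [ 0.13  0.07]
 [-1.41 -0.8 ]
 [-0.67  0.94]]
mag [[0.4607 0.0937 0.02  ]]
land [[0.4762 0.0275 0.02  ]]
lane [[0.5229 0.0384 0.02  ]]
tt [[0.5677 0.049  0.02  ]]
pad [[0.4247 0.247  0.027 ]]
```

View pics/fit.png

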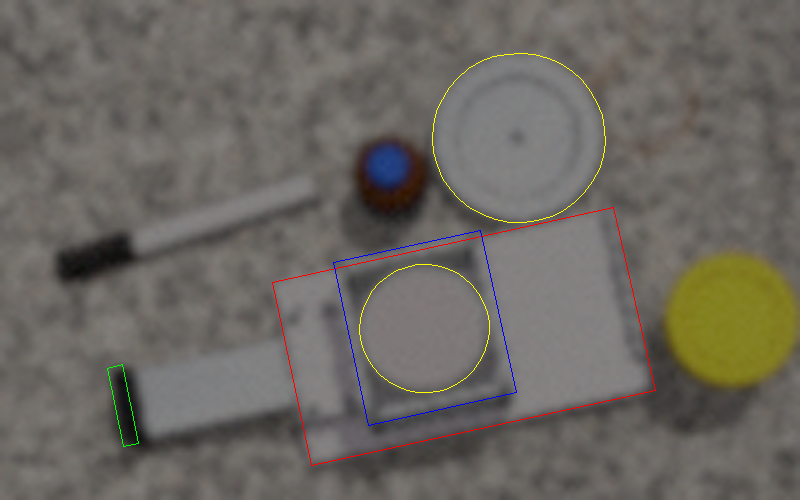

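The top view shows the pad at about (259,262) px, the stack at (320,245), the turntable at (338,207), and the cup and bottle close by. The fit is about 3 mm loose along y, so I'll find the pad by touch. Now moving to a point behind the thumb pad.

Emit:
servo_tool(
  motion=[
    [[-38, 64, 10, 0, 0, -0.12, 255], [-76, 128, 20, 0, 0, -0.25, 255], [-114, 192, 40, 0, 0, -0.37, 255], [-152, 256, 70, 0, 0, -0.5, 255], [-190, 315, 100, 0, 0, -0.525, 255]],
  ],
)

```text
t: 2.17
ee_pos: [0.3718, 0.3249, 0.1314]
eef_rot: [[-0.229, 0.974, 0.002], [0.974, 0.229, 0.001], [0.001, 0.002, -1.0]]
contact_force: [0.6, 0.2, 0.9]
finger_gap: 0.0473
```

```bash
cat >> h.py <<'E'
Q=[0.46065659,0.09366623,3.37219579]
def where():
    s=manip.get_state(); p=s['ee_pos']; c,sn=np.cos(Q[2]),np.sin(Q[2]); d=p[:2]-Q[:2]
    loc=np.array([c*d[0]+sn*d[1],-sn*d[0]+c*d[1],p[2]])*1000; return s,loc
def go(t):
    s,loc=where(); R=s['eef_rot']; sh=R.T@(disp(Q,t)[0]-s['ee_pos'])*1000
    Rd=np.array([[np.sin(Q[2]),np.cos(Q[2]),0],[-np.cos(Q[2]),np.sin(Q[2]),0],[0,0,-1]]) # tool x=-disp y, y=disp... 
    Rd[:,1]=np.cross(Rd[:,2],Rd[:,0])
    print('t',s['t'],'loc',loc.round(1),'shift',sh.round(1),'turn',cv2.Rodrigues(R.T@Rd)[0].ravel().round(4),'F',s['contact_force'].round(1),'gap',s['finger_gap'])
E
python3 -c "
from h import *
go((0,-187,18))
im=vision.read_camera('top');cv2.imwrite('pics/a.png',cv2.resize(im[180:280,235:395],None,fx=5,fy=5,interpolation=cv2.INTER_CUBIC))"
```

```text
t 2.175 loc [  33.6 -245.4  131.4] shift [-58.5  33.4 113.5] turn [ 0.0021 -0.0007  0.    ] F [0.6 0.2 0.9] gap 0.047266751849422264
```

Emit:
servo_tool(
  motion=[
    [[-30, 17, 30, 0, 0, 0, 255], [-58, 33, 60, 0, 0, 0, 255], [-58, 33, 95, 0, 0, 0, 255], [-58, 33, 113, 0, 0, 0, 255], [-58, 33, 113, 0, 0, 0, 255]],
  ],
)

```text
t: 2.85
ee_pos: [0.414, 0.2764, 0.0168]
eef_rot: [[-0.227, 0.974, -0.004], [0.974, 0.227, -0.002], [-0.001, -0.004, -1.0]]
contact_force: [0.7, -0.6, -0.4]
finger_gap: 0.0004
```

```bash
python3 -c "
from h import *
go((0,-170,18))
im=vision.read_camera('top');a=cv2.resize(im[200:280,235:355],None,fx=6,fy=6,interpolation=cv2.INTER_CUBIC)
im=vision.read_camera('scene');cv2.imwrite('pics/b.png',im);cv2.imwrite('pics/a.png',a)"
```

```text
t 2.85 loc [   3.7 -188.6   16.8] shift [-18.6   3.7  -1.2] turn [-0.0039  0.0007 -0.0017] F [ 0.7 -0.6 -0.4] gap 0.00035317293685663737
```

View pics/a.png

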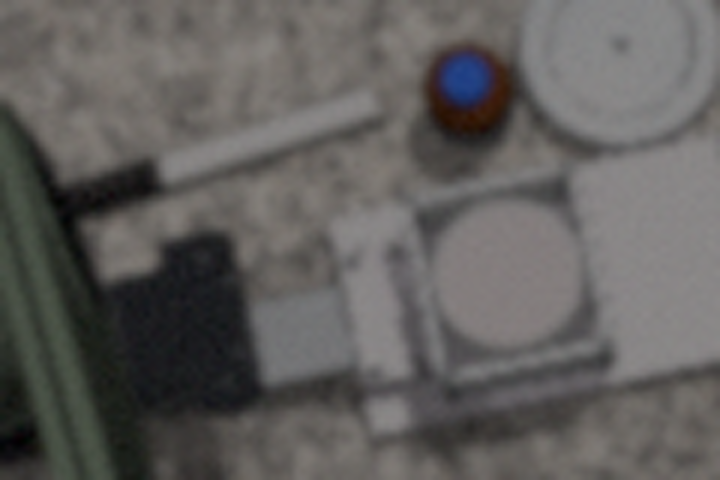

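The gripper is directly behind the pad, with its dark body at about (185,330) in the crop, and nothing else is in the way. Pressing now.

Emit:
servo_tool(
  motion=[
    [[-12, 4, -1, 0, 0, 0, 255], [-24, 4, -1, 0, 0, 0, 255], [-36, 4, -1, 0, 0, 0, 255], [-48, 4, -1, 0, 0, 0, 255], [-60, 4, -1, 0, 0, 0, 255]],
  ],
)

```text
t: 3.58
ee_pos: [0.4348, 0.2201, 0.0206]
eef_rot: [[-0.226, 0.974, 0.004], [0.974, 0.226, 0.003], [0.002, 0.004, -1.0]]
contact_force: [0.9, 6.4, 3.6]
finger_gap: 0.0007
```

```bash
python3 -c "
from h import *
go((0,-95,18))"
```

```text
t 3.575 loc [  -3.8 -129.    20.6] shift [-34.   -3.7   2.5] turn [ 0.0041 -0.0022 -0.0024] F [0.9 6.4 3.6] gap 0.000650570281017308
```

Emit:
servo_tool(
  motion=[
    [[-9, -2, 1, 0, 0, 0, 255], [-17, -2, 2, 0, 0, 0, 255], [-24, -2, 2, 0, 0, 0, 255], [-29, -2, 2, 0, 0, 0, 255], [-31, -2, 2, 0, 0, 0, 255]],
  ],
)

```text
t: 4.2
ee_pos: [0.4396, 0.1893, 0.0184]
eef_rot: [[-0.226, 0.974, 0.003], [0.974, 0.226, 0.003], [0.002, 0.003, -1.0]]
contact_force: [0.9, 6.1, 3.6]
finger_gap: 0.0007
```

```bash
python3 -c "
from h import *
go((0,-95,18))"
```

```text
t 4.2 loc [ -1.3 -98.   18.4] shift [-3.  -1.3  0.4] turn [ 0.0033 -0.0019 -0.0028] F [0.9 6.1 3.6] gap 0.0007014541955871771
```

Not at the stop yet, so I'm continuing in small steps.

Emit:
servo_tool(
  motion=[
    [[-2, 0, 0, 0, 0, 0, 255], [-4, 0, 0, 0, 0, 0, 255], [-4, 0, 0, 0, 0, 0, 255]],
  ],
)

```text
t: 4.58
ee_pos: [0.44, 0.1873, 0.0184]
eef_rot: [[-0.225, 0.974, 0.002], [0.974, 0.225, 0.006], [0.005, 0.004, -1.0]]
contact_force: [-0.8, 11.9, 3.6]
finger_gap: 0.0003
```

Emit:
servo_tool(
  motion=[
    [[-1, 0, 0, 0, 0, 0, 255], [-2, 0, 0, 0, 0, 0, 255], [-2, 0, 0, 0, 0, 0, 255]],
  ],
)

```text
t: 4.95
ee_pos: [0.4401, 0.1872, 0.0185]
eef_rot: [[-0.224, 0.974, 0.002], [0.974, 0.224, 0.009], [0.009, 0.004, -1.0]]
contact_force: [-1.3, 18.4, 4.0]
finger_gap: 0.0005
```

```bash
python3 -c "
from h import *
go((0,-95,18))"
```

```text
t 4.95 loc [ -1.3 -95.8  18.5] shift [-0.8 -1.3  0.5] turn [ 0.0039 -0.0085 -0.0043] F [-1.3 18.4  4. ] gap 0.0004700980254446203
```

The force rose to 18 N with no further travel, so the plunger is at its stop. I'll check that the dish is out.

```bash
python3 - <<'E'
from h import *
im=vision.read_camera('top')
print([(round(r['p'],2),r['xy'],disp([0,0,0],[0,0,0]) is None) for r in finder.cut_out('dish_1','top')], proj('top',disp(Q,[(0,68,36),(0,0,85)])))
cv2.imwrite('pics/c.png',cv2.resize(im[180:280,255:415],None,fx=5,fy=5,interpolation=cv2.INTER_CUBIC))
E
```

```text
[(0.9, [218.0, 219.9], False), (0.88, [345.1, 242.4], False), (0.63, [324.6, 245.9], False)] [[346.6729551  241.94555794]
 [319.52548064 245.26514501]]
```

View pics/c.png

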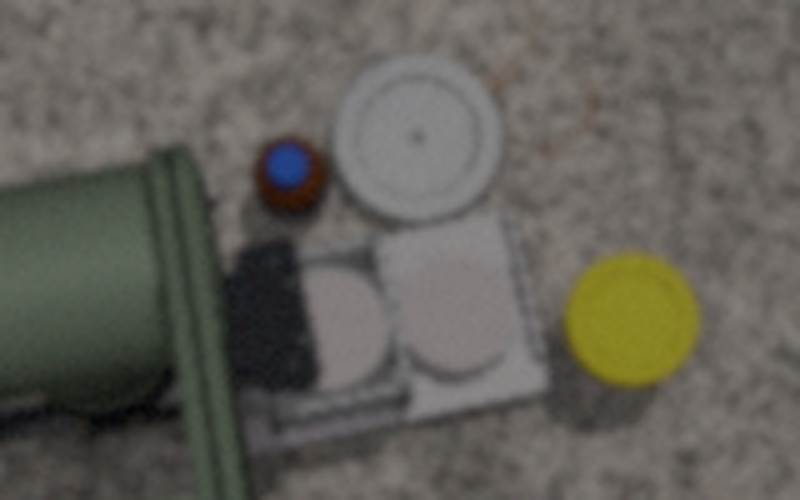

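The dish is out on the deck, its middle at crop (455,313), and the rest of the stack is still in the magazine. Now releasing the plunger.

Emit:
servo_tool(
  motion=[
    [[10, 1, 0, 0, 0, 0, 255], [24, 1, 0, 0, 0, 0, 255], [40, 1, 0, 0, 0, 0, 255], [56, 1, 0, 0, 0, 0, 255], [72, 1, 0, 0, 0, 0, 255]],
  ],
)

```text
t: 5.68
ee_pos: [0.4233, 0.2539, 0.0169]
eef_rot: [[-0.228, 0.974, -0.001], [0.974, 0.228, -0.001], [-0.001, -0.001, -1.0]]
contact_force: [0.1, 0.4, 0.5]
finger_gap: 0.0006
```

Emit:
servo_tool(
  motion=[
    [[16, 0, 0, 0, 0, 0, 255], [30, 0, 0, 0, 0, 0, 255], [30, 0, -40, 0, 0, 0, 180], [30, 0, -90, 0, 0, 0, 180], [30, 0, -130, 0, 0, 0, 180]],
  ],
)

```text
t: 6.3
ee_pos: [0.4173, 0.2831, 0.149]
eef_rot: [[-0.227, 0.974, 0.001], [0.974, 0.227, 0.0], [-0.0, 0.001, -1.0]]
contact_force: [0.4, 0.7, -0.6]
finger_gap: 0.026
```

```bash
python3 - <<'E'
from h import *
go((130,68,150))
im=vision.read_camera('top')
print([(round(r['p'],2),r['xy']) for r in finder.cut_out('dish_1','top')])
cv2.imwrite('pics/d.png',cv2.resize(im[180:280,235:395],None,fx=5,fy=5,interpolation=cv2.INTER_CUBIC))
E
```

```text
t 6.3 loc [  -1.1 -194.3  149. ] shift [-262.5 -130.8   -1. ] turn [ 0.0008  0.0002 -0.0011] F [ 0.4  0.7 -0.6] gap 0.02596596938100106
[(0.68, [345.7, 244.6]), (0.67, [278.1, 225.1]), (0.61, [318.2, 247.6])]
```

View pics/d.png

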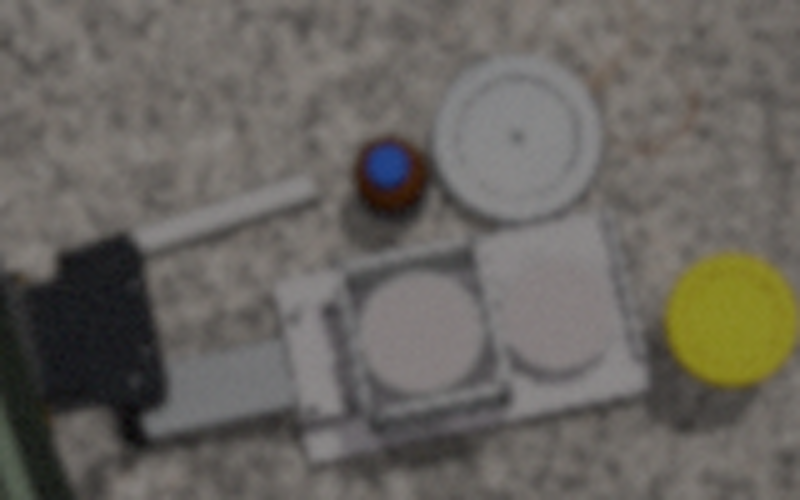

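The plunger is back at rest. The ejected dish is at crop (556,314) and the stack has sunk onto the deck at (421,332).

```bash
python3 - <<'E'
from h import *
def loc(w):
    c,s=np.cos(Q[2]),np.sin(Q[2]); d=w[:2]-Q[:2]; return np.array([c*d[0]+s*d[1],-s*d[0]+c*d[1]])*1000
f=lambda u:(np.array(u)+.5)/5-.5+[235,180]
print('dish',loc(unproj('top',f((556,314)),.036)),'tt',loc(unproj('top',f((517,138)),.02)),'stack',loc(unproj('top',f((421,332)),.0687)))
go((75,68,150))
E
```

```text
dish [ 0.6467404  65.62843813] tt [-93.95665765  66.99533475] stack [-0.75132435 -2.03649213]
t 6.4 loc [  -4.9 -195.1  152.6] shift [-263.2  -79.6    1.3] turn [ 0.0104 -0.0018 -0.0011] F [ 0.  -0.4  0.2] gap 0.027359328579020424
```

Emit:
servo_tool(
  motion=[
    [[-50, -16, 0, 0, 0, 0, 180], [-105, -35, 0, 0, 0, 0, 180], [-160, -53, 0, 0, 0, 0, 180], [-215, -78, 0, 0, 0, 0, 180], [-262, -78, 0, 0, 0, 0, 180]],
  ],
)

```text
t: 7.02
ee_pos: [0.3986, 0.0085, 0.1459]
eef_rot: [[-0.226, 0.974, -0.003], [0.974, 0.226, 0.0], [0.001, -0.003, -1.0]]
contact_force: [1.4, -0.0, -0.6]
finger_gap: 0.0276
```

Emit:
servo_tool(
  motion=[
    [[0, 0, 0, 0, 0, 0, 180], [0, 0, 0, 0, 0, 0, 180]],
  ],
)

```text
t: 7.28
ee_pos: [0.4001, 0.0103, 0.1464]
eef_rot: [[-0.227, 0.974, -0.002], [0.974, 0.227, 0.001], [0.001, -0.002, -1.0]]
contact_force: [0.3, 0.5, -1.0]
finger_gap: 0.0282
```

```bash
python3 - <<'E'
from h import *
go((66,67,26)); vision.read_camera('top'); go((66,67,26)); im=vision.read_camera('top'); go((66,67,26))
cv2.imwrite('pics/e.png',cv2.resize(im[180:300,255:415],None,fx=5,fy=5,interpolation=cv2.INTER_CUBIC))
E
```

```text
t 7.275 loc [ 78.   67.3 146.4] shift [1.000e-01 1.220e+01 1.204e+02] turn [-0.0018 -0.0013 -0.0019] F [ 0.3  0.5 -1. ] gap 0.028246213174611626
t 7.325 loc [ 77.9  66.9 146.5] shift [ -0.3  12.  120.5] turn [-0.0016 -0.0011 -0.0005] F [ 0.3  0.8 -0.3] gap 0.027439255765666404
t 7.375 loc [ 77.7  66.7 146.7] shift [ -0.4  11.9 120.6] turn [-0.0013 -0.0009  0.0004] F [-0.6  0.4  0. ] gap 0.0278197154363525
```

Emit:
servo_tool(
  motion=[
    [[0, 4, 40, 0, 0, 0, 180], [0, 8, 80, 0, 0, 0, 180], [0, 12, 105, 0, 0, 0, 180], [0, 12, 120, 0, 0, 0, 180], [0, 12, 120, 0, 0, 0, 180]],
  ],
)

```text
t: 8.0
ee_pos: [0.4109, 0.014, 0.026]
eef_rot: [[-0.23, 0.973, -0.004], [0.973, 0.23, 0.001], [0.002, -0.004, -1.0]]
contact_force: [0.3, 0.8, 0.3]
finger_gap: 0.0276
```

```bash
python3 - <<'E'
from h import *
vision.read_camera('top'); im=vision.read_camera('top'); go((36,67,26))
cv2.imwrite('pics/e.png',cv2.resize(im[180:300,275:405],None,fx=5,fy=5,interpolation=cv2.INTER_CUBIC))
E
```

```text
t 8.1 loc [65.1 67.2 27.5] shift [ 0.2 29.1  1.5] turn [ 0.0001 -0.      0.0004] F [ 0.6 -0.2 -0.4] gap 0.027928452205718997
```

View pics/e.png

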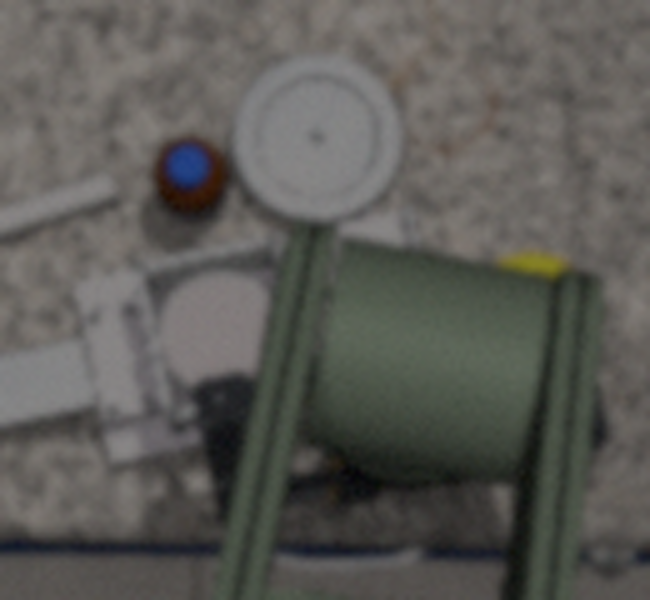

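Fingers are down behind the dish. The arm hides the dish itself, but the turntable and bottle are clear. I'll push along tool +y and watch the force.

Emit:
servo_tool(
  motion=[
    [[0, 10, 1, 0, 0, 0, 180], [0, 18, 1, 0, 0, 0, 180], [0, 25, 1, 0, 0, 0, 180], [0, 30, 1, 0, 0, 0, 180], [0, 35, 1, 0, 0, 0, 180]],
  ],
)

```text
t: 8.72
ee_pos: [0.4468, 0.0205, 0.0262]
eef_rot: [[-0.227, 0.974, -0.0], [0.974, 0.227, 0.0], [0.0, -0.0, -1.0]]
contact_force: [-1.1, -0.2, -0.0]
finger_gap: 0.0274
```

Emit:
servo_tool(
  motion=[
    [[0, 6, 0, 0, 0, 0, 180], [0, 12, 0, 0, 0, 0, 180], [0, 18, 0, 0, 0, 0, 180], [0, 24, 0, 0, 0, 0, 180], [0, 30, 0, 0, 0, 0, 180]],
  ],
)

```text
t: 9.35
ee_pos: [0.4762, 0.0273, 0.0263]
eef_rot: [[-0.227, 0.974, -0.0], [0.974, 0.227, 0.0], [0.0, -0.0, -1.0]]
contact_force: [-0.4, -0.1, -0.7]
finger_gap: 0.0276
```

```bash
python3 - <<'E'
from h import *
vision.read_camera('top'); im=vision.read_camera('top'); go((-58,67,26))
print([(round(r['p'],2),r['xy'],r['mask'].sum()) for r in finder.cut_out('dish_1','top')])
cv2.imwrite('pics/f.png',cv2.resize(im[180:300,275:405],None,fx=5,fy=5,interpolation=cv2.INTER_CUBIC))
E
```

```text
t 9.45 loc [-0.5 68.3 26.5] shift [ 1.3 57.5  0.5] turn [ 0.0008  0.0003 -0.0011] F [ 0.5 -0.4  0.6] gap 0.02753069765654628
[(0.78, [215.3, 222.8], np.int64(469))]
```

View pics/f.png

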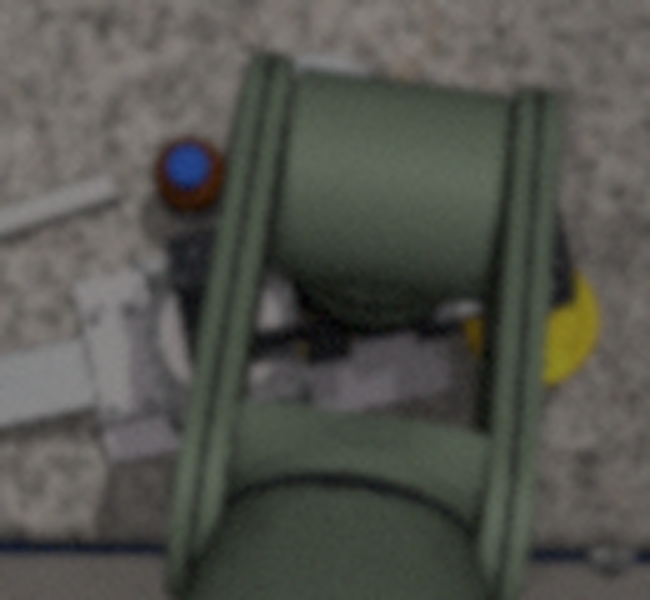

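The arm hides the dish in the top view, so I'll continue and try the scene camera.

Emit:
servo_tool(
  motion=[
    [[1, 6, 0, 0, 0, 0, 180], [1, 13, 0, 0, 0, 0, 180], [1, 20, 0, 0, 0, 0, 180], [1, 27, 0, 0, 0, 0, 180], [1, 33, 0, 0, 0, 0, 180]],
  ],
)

```text
t: 10.12
ee_pos: [0.5083, 0.0358, 0.0263]
eef_rot: [[-0.227, 0.974, 0.0], [0.974, 0.227, -0.0], [-0.0, 0.0, -1.0]]
contact_force: [0.7, -0.0, 0.3]
finger_gap: 0.0277
```

Emit:
servo_tool(
  motion=[
    [[0, 3, 0, 0, 0, 0, 180], [0, 6, 0, 0, 0, 0, 180], [0, 9, 0, 0, 0, 0, 180], [0, 12, 0, 0, 0, 0, 180], [0, 15, 0, 0, 0, 0, 180]],
  ],
)

```text
t: 10.75
ee_pos: [0.5225, 0.0391, 0.0263]
eef_rot: [[-0.227, 0.974, -0.0], [0.974, 0.227, -0.0], [-0.0, -0.0, -1.0]]
contact_force: [-1.3, -0.1, 0.0]
finger_gap: 0.0276
```

```bash
python3 - <<'E'
from h import *
im=vision.read_camera('scene'); go((-58,67,26))
print(proj('scene',disp(Q,[(-94,68,20),(-83,68,36)])))
print([(round(r['p'],2),r['xy'],r['mask'].sum()) for r in finder.cut_out('dish_1','scene')])
u,v=proj('scene',disp(Q,(-94,68,20)))[0].astype(int)
cv2.imwrite('pics/g.png',cv2.resize(im[v-50:v+50,u-60:u+60],None,fx=6,fy=6,interpolation=cv2.INTER_CUBIC))
E
```

```text
t 10.8 loc [-48.2  67.3  26.4] shift [0.3 9.8 0.4] turn [ 0.0006  0.0001 -0.0015] F [-0.9  0.1 -0.7] gap 0.0278070934093997
[[317.82603615 237.96068927]
 [320.61221982 236.10335022]]
[(0.55, [318.6, 242.4], np.int64(62)), (0.54, [331.0, 254.7], np.int64(181)), (0.52, [246.7, 300.7], np.int64(296)), (0.39, [307.1, 250.2], np.int64(183))]
```

View pics/g.png

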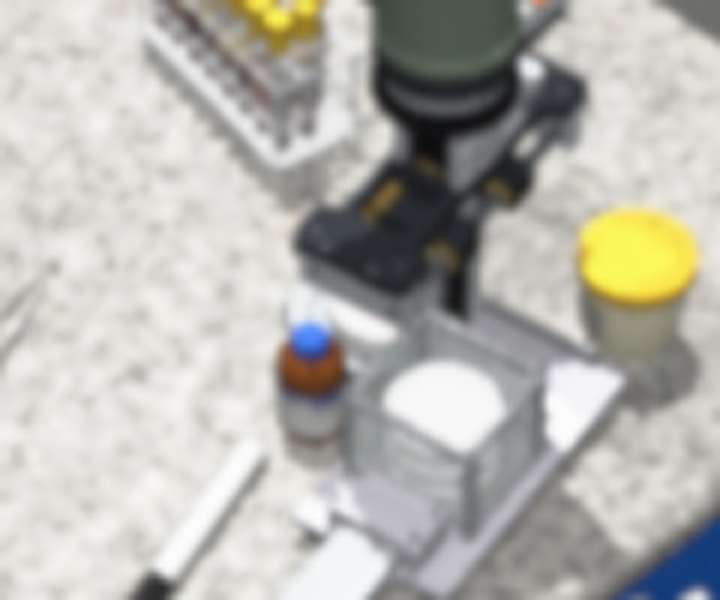

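The stack is flat and the bottle and cup are in place. The dish's edge shows at crop (350,315), partly on the turntable. Now for the slow final push.

Emit:
servo_tool(
  motion=[
    [[0, 2, 0, 0, 0, 0, 180], [0, 4, 0, 0, 0, 0, 180], [0, 6, 0, 0, 0, 0, 180], [0, 8, 0, 0, 0, 0, 180], [0, 8, 0, 0, 0, 0, 180]],
  ],
)

```text
t: 11.48
ee_pos: [0.5304, 0.041, 0.0263]
eef_rot: [[-0.227, 0.974, 0.0], [0.974, 0.227, 0.0], [-0.0, 0.0, -1.0]]
contact_force: [0.4, 0.4, 0.4]
finger_gap: 0.0274
```

Emit:
servo_tool(
  motion=[
    [[0, 1, 0, 0, 0, 0, 180], [0, 2, 0, 0, 0, 0, 180], [0, 2, 0, 0, 0, 0, 180]],
  ],
)

```text
t: 11.85
ee_pos: [0.5322, 0.0414, 0.0263]
eef_rot: [[-0.227, 0.974, 0.0], [0.974, 0.227, -0.0], [-0.0, 0.0, -1.0]]
contact_force: [-0.2, -0.7, 0.4]
finger_gap: 0.0274
```

Emit:
servo_tool(
  motion=[
    [[0, 1, 0, 0, 0, 0, 180], [0, 2, 0, 0, 0, 0, 180], [0, 2, 0, 0, 0, 0, 180]],
  ],
)

```text
t: 12.22
ee_pos: [0.5335, 0.0418, 0.0262]
eef_rot: [[-0.227, 0.974, -0.001], [0.974, 0.227, -0.0], [0.0, -0.001, -1.0]]
contact_force: [-0.9, -0.2, 0.9]
finger_gap: 0.0277
```

```bash
python3 - <<'E'
from h import *
go((-58,67,26))
E
```

```text
t 12.225 loc [-59.1  67.1  26.2] shift [ 0.1 -1.1  0.2] turn [-0.0013 -0.0002 -0.0013] F [-0.9 -0.2  0.9] gap 0.02770361504198273
```

Emit:
servo_tool(
  motion=[
    [[0, 1, 0, 0, 0, 0, 180], [0, 1, 0, 0, 0, 0, 180]],
  ],
)

```text
t: 12.48
ee_pos: [0.5338, 0.042, 0.026]
eef_rot: [[-0.227, 0.974, -0.003], [0.974, 0.227, -0.0], [0.0, -0.003, -1.0]]
contact_force: [-4.6, -1.0, 2.8]
finger_gap: 0.0275
```

Emit:
servo_tool(
  motion=[
    [[0, 1, 0, 0, 0, 0, 180], [0, 1, 0, 0, 0, 0, 180]],
  ],
)

```text
t: 12.72
ee_pos: [0.534, 0.0421, 0.0259]
eef_rot: [[-0.228, 0.974, -0.004], [0.974, 0.228, -0.0], [0.001, -0.004, -1.0]]
contact_force: [-6.7, -1.0, 4.3]
finger_gap: 0.0277
```

Force rises and motion stops, so the dish is against the recess's far wall. Backing off, then checking.

Emit:
servo_tool(
  motion=[
    [[0, -3, 0, 0, 0, 0, 180], [0, -10, 0, 0, 0, 0, 180], [0, -20, 0, 0, 0, 0, 180], [0, -45, 0, 0, 0, 0, 180], [0, -80, 0, 0, 0, 0, 180]],
  ],
)

```text
t: 13.35
ee_pos: [0.4582, 0.0238, 0.0266]
eef_rot: [[-0.227, 0.974, 0.002], [0.974, 0.227, -0.0], [-0.001, 0.002, -1.0]]
contact_force: [-0.6, -0.3, -0.0]
finger_gap: 0.0275
```

Emit:
servo_tool(
  motion=[
    [[0, -40, 0, 0, 0, 0, 180], [0, -48, -30, 0, 0, 0, 180], [0, -48, -90, 0, 0, 0, 180], [20, -48, -130, 0, 0, 0, 180], [60, -48, -130, 0, 0, 0, 180]],
  ],
)

```text
t: 13.98
ee_pos: [0.4014, 0.0714, 0.1607]
eef_rot: [[-0.224, 0.974, 0.011], [0.975, 0.224, -0.0], [-0.003, 0.011, -1.0]]
contact_force: [0.7, 1.3, -0.6]
finger_gap: 0.0275
```

```bash
python3 - <<'E'
from h import *
im=vision.read_camera('top'); go((66,-60,150))
for r in finder.cut_out('dish_1','top'): print(round(r['p'],2),r['xy'],unproj('top',cen(r['mask']),.033))
print('tt',[unproj('top',cen(r['mask']),.02) for r in finder.cut_out('turntable','top')[:1]])
a=cv2.resize(im[180:280,235:395],None,fx=5,fy=5,interpolation=cv2.INTER_CUBIC)
im=vision.read_camera('scene'); u,v=318,238
b=cv2.resize(im[v-30:v+30,u-60:u+60],(800,400),interpolation=cv2.INTER_CUBIC)
cv2.imwrite('pics/h.png',cv2.resize(np.vstack([a,b]),(533,600)))
E
```

```text
t 14.025 loc [ 65.3   3.2 158.5] shift [63.1 -0.8  8.6] turn [ 0.0059 -0.0025 -0.001 ] F [-2.5  1.8 -0.5] gap 0.02761891117317334
0.88 [217.1, 219.2] [0.52718097 0.35962012 0.033     ]
0.87 [337.0, 206.3] [0.56970136 0.04875776 0.033     ]
0.63 [325.2, 219.5] [0.50361695 0.11552024 0.033     ]
tt [array([0.55819247, 0.04594799, 0.02      ])]
```

View pics/h.png

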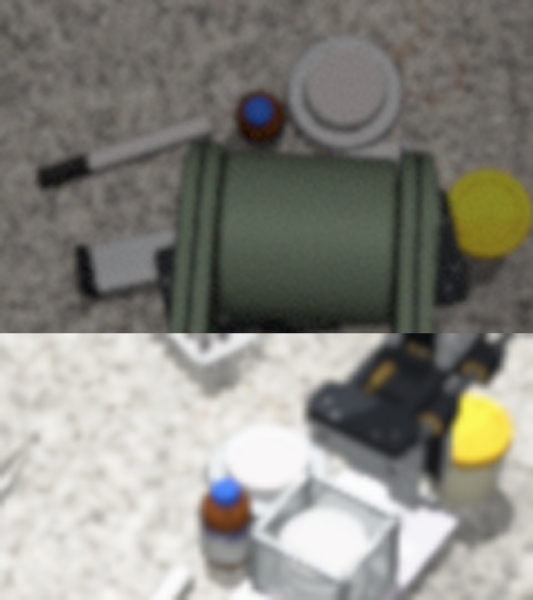

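The top view shows the dish sitting inside the turntable ring (main crop (345,88)), with the bottle, marker and cup unmoved. I'll feel the lid's height with a light touch, expecting about 33 mm if seated and 36 mm if not.

```bash
python3 -c "
from h import *
vision.read_camera('top');go((-95,67,50))"
```

```text
t 14.225 loc [ 66.7   7.3 156. ] shift [-59.5 161.7 106. ] turn [-0.0001  0.0005 -0.0009] F [-1.  -0.8 -0.2] gap 0.027792730096542987
```

Emit:
servo_tool(
  motion=[
    [[-15, 40, 0, 0, 0, 0, 180], [-30, 80, 0, 0, 0, 0, 180], [-45, 120, 0, 0, 0, 0, 180], [-60, 162, 0, 0, 0, 0, 180], [-60, 162, 0, 0, 0, 0, 180]],
  ],
)

```text
t: 14.85
ee_pos: [0.5712, 0.0479, 0.1548]
eef_rot: [[-0.225, 0.974, -0.001], [0.974, 0.225, -0.0], [-0.0, -0.001, -1.0]]
contact_force: [-0.5, -1.1, 0.1]
finger_gap: 0.0275
```

Emit:
servo_tool(
  motion=[
    [[0, 0, 40, 0, 0, 0, 180], [0, 0, 80, 0, 0, 0, 180], [0, 0, 110, 0, 0, 0, 180], [0, 0, 113, 0, 0, 0, 180], [0, 0, 113, 0, 0, 0, 180]],
  ],
)

```text
t: 15.48
ee_pos: [0.5691, 0.0496, 0.0439]
eef_rot: [[-0.227, 0.974, 0.0], [0.974, 0.227, -0.0], [-0.0, 0.0, -1.0]]
contact_force: [0.3, 0.2, 0.6]
finger_gap: 0.0278
```

Emit:
servo_tool(
  motion=[
    [[0, 0, 0, 0, 0, 0, 180], [0, 0, 0, 0, 0, 0, 180]],
  ],
)

```text
t: 15.72
ee_pos: [0.5702, 0.0499, 0.0448]
eef_rot: [[-0.227, 0.974, 0.003], [0.974, 0.227, -0.0], [-0.001, 0.003, -1.0]]
contact_force: [0.3, -0.5, -0.5]
finger_gap: 0.0275
```

```bash
python3 -c "
from h import *
go((-95,67,38))"
```

```text
t 15.725 loc [-96.7  67.6  44.8] shift [ 0.6 -1.7  6.8] turn [ 0.0027  0.0008 -0.0014] F [ 0.3 -0.5 -0.5] gap 0.027461474644706024
```

Emit:
servo_tool(
  motion=[
    [[0, -1, 4, 0, 0, 0, 180], [0, -1, 8, 0, 0, 0, 180], [0, -1, 9, 0, 0, 0, 180], [0, -1, 9, 0, 0, 0, 180]],
  ],
)

```text
t: 16.23
ee_pos: [0.5679, 0.0498, 0.034]
eef_rot: [[-0.227, 0.974, -0.001], [0.974, 0.227, 0.0], [0.0, -0.001, -1.0]]
contact_force: [-0.3, -0.2, -0.6]
finger_gap: 0.0277
```

Emit:
servo_tool(
  motion=[
    [[0, 0, 1, 0, 0, 0, 180], [0, 0, 1, 0, 0, 0, 180]],
  ],
)

```text
t: 16.48
ee_pos: [0.5683, 0.0498, 0.0336]
eef_rot: [[-0.227, 0.974, 0.0], [0.974, 0.227, -0.0], [-0.0, 0.0, -1.0]]
contact_force: [0.2, 0.5, 2.7]
finger_gap: 0.0278
```

Emit:
servo_tool(
  motion=[
    [[0, 0, 1, 0, 0, 0, 180], [0, 0, 1, 0, 0, 0, 180]],
  ],
)

```text
t: 16.73
ee_pos: [0.5683, 0.0498, 0.0335]
eef_rot: [[-0.227, 0.974, 0.0], [0.974, 0.227, -0.0], [-0.0, 0.0, -1.0]]
contact_force: [-2.9, -0.1, 7.5]
finger_gap: 0.0273
```

The lid is touched at z ≈ 33.5 mm and nothing was felt at 34, so the dish is on the recess floor. Lifting straight off.

Emit:
servo_tool(
  motion=[
    [[0, 0, -3, 0, 0, 0, 180], [0, 0, -15, 0, 0, 0, 180], [0, 0, -60, 0, 0, 0, 180], [0, 0, -110, 0, 0, 0, 180], [0, -50, -120, 0, 0, 0, 180]],
  ],
)

```text
t: 17.35
ee_pos: [0.5251, 0.038, 0.1582]
eef_rot: [[-0.228, 0.974, 0.013], [0.974, 0.228, -0.001], [-0.004, 0.012, -1.0]]
contact_force: [0.1, -0.2, 0.5]
finger_gap: 0.0277
```

Emit:
servo_tool(
  motion=[
    [[0, -50, 0, 0, 0, 0, 180], [0, -100, 0, 0, 0, 0, 180], [0, -110, 0, 0, 0, 0, 180], [0, -110, 0, 0, 0, 0, 180]],
  ],
)

```text
t: 17.85
ee_pos: [0.4129, 0.0133, 0.1531]
eef_rot: [[-0.227, 0.974, 0.002], [0.974, 0.227, -0.0], [-0.001, 0.002, -1.0]]
contact_force: [1.5, 0.5, -0.3]
finger_gap: 0.0273
```

```bash
python3 - <<'E'
from h import *
im=vision.read_camera('top'); go((0,0,150))
for r in finder.cut_out('dish_1','top'): print(round(r['p'],2),r['xy'],unproj('top',cen(r['mask']),.033))
# circle fits: turntable rim vs dish, from the picture
a=cv2.resize(im[180:280,285:385],None,fx=6,fy=6,interpolation=cv2.INTER_CUBIC)
im=vision.read_camera('scene'); b=cv2.resize(im[188:288,268:368],None,fx=6,fy=6,interpolation=cv2.INTER_CUBIC)
cv2.imwrite('pics/i.png',cv2.resize(np.hstack([a,b]),(800,400)))
E
```

```text
t 17.9 loc [ 64.   67.5 153.2] shift [67.6 63.9  3.3] turn [ 0.0026  0.0008 -0.0017] F [ 0.   0.4 -0.1] gap 0.027511437571340287
0.85 [214.8, 221.2] [0.52724931 0.35923641 0.033     ]
0.78 [316.2, 242.3] [0.47632351 0.10437085 0.033     ]
0.67 [338.1, 205.2] [0.57358834 0.05013025 0.033     ]
```

View pics/i.png

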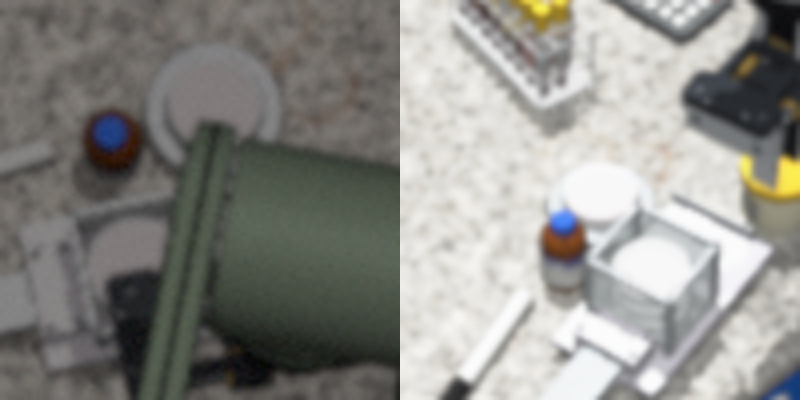

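The dish sits inside the turntable (left crop (212,103), right crop (602,193)). The stack is flat, the surrounding things are in place and the arm is clear at z = 0.15 m. Handing in.

```bash
python3 -c "
from workcell import manip
print(manip.job_done())"
```

```text
the job is handed in; nothing more can be done
None
```

The job is handed in at about 18 s of the 54 s allowed, with no verdict reported. As far as I could check, the dish is seated in the turntable's recess.

**What I did**
- **Plunger:** I pressed the thumb pad with shut fingers until it stopped, with the force at 18 N and no further travel. One dish came out. I then let the plunger spring back, and the picture afterwards showed it at rest and the stack sunk onto the deck.
- **Dish:** I pushed it across the deck with two fingertips about 27 mm apart until it stopped against the recess's far wall, at about 7 N.
- **Extra check:** I touched the lid lightly from above, with 7.5 N, and met it at z ≈ 33.5 mm. A seated dish should read 33 mm and an unseated one 36 mm, so it is on the recess floor.

**Last checks**
- **Scene:** The last pictures show the dish inside the turntable ring and the other dishes flat in the magazine. The bottle, the cup and the visible part of the marker had not visibly moved, and the arm was clear. I did not re-measure the timer, pipette and tube, which the arm did not work near.
- **Disagreement:** In the last top view the network put the dish's middle about 6 mm from my estimate of the recess centre. The arm partly covered the dish then. The unobstructed look before it gave 2–3 mm, which fits the 2 mm of play in the recess.
- **Limits:** The fit of the dispenser's outline was up to about 7 mm off at one corner, so I relied on touch where it mattered. I viewed 12 pictures, two over the budget.

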